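# Hold the spring clamp open at the set-point

### The arm

A 6-joint arm with a two-finger parallel gripper is mounted at the origin on a cart in front of the work surface, level with it; the furniture and walls round the work are solid. World frame = base frame: x ahead of the robot, y to its left, z up, the work surface at z = 0. Lengths are in m, angles in rad, forces in N, time in s.
With the tool pointing down it reaches from about 0.375 to 0.9 m from the base axis. Payload 3.1 kg.
Tool frame: the origin (TCP) lies where the fingers leave the gripper's body, on its centre line; the fingertips stand 73 mm ahead of it and the grasp point (between the pads) lies 54 mm ahead of it; z points along the fingers, y is the line along which they close (so a half turn about z gives the same grasp; the last joint's range is limited). The gripper opens to 85 mm and grips with 20 to 120 N. Pads are 22 mm wide; open, the fingers measure 114 mm over their backs; the gripper's body (76 mm by 85 mm) begins 54 mm behind the grasp point. The pads swing forward as they close: fully open they stand 13 mm farther back than shut.
Start: joints at [-1.478, 0.527, 1.433, -0, 1.181, -0.178], TCP at [0.168, -0.602, 0.304] pointing down, gripper open.
Joint ranges: [-3.08, 3.08], [-0.75, 2.2], [0.22, 2.44], [-1.43, 4.57], [0, 2.65], [-2.85, 2.85]. Speed limits (rad/s): [2.79, 2.79, 3.14, 3.14, 3.14, 3.14].

### API

Orientations are given as a unit quaternion [x, y, z, w].
In Python, from station import manip gives the robot as it stands.
- The arm moves only by the shell command python3 -m crank 'ROWS' [FORCE]. ROWS is JSON, a list of rows, each an object with "dp": the shift along the tool's x, y, z normalised to -1 to 1, where 1 is 50 cm, a list of three; "delta_rot": the turn, a rotation vector about the tool's x, y, z normalised to -1 to 1, where 1 is 2 pi rad, a list of three; "fingers": the opening, from -1 (shut) to 1 (fully open). A call has 1 to 12 rows; each row shifts and turns the commanded pose from where the row before left it, along the tool's axes as they then stand; what a row does not reach is not made up. A row lasts 1/12 s, in which the tool goes at most 41.7 mm and 7.16 degrees, less where a joint would pass 70% of its speed; a pose out of reach is approached as far as the arm can. A call with a number of a shift or a turn outside -1 to 1 is refused whole. A call with a gripper value outside its range is refused whole. The fingers move at their own pace and stop on an object; FORCE is the grip in N (left out, the last holds). Time passes only in rows, so rows that do not move let the fingers close. It gives the time, the measured TCP pose, the force, the opening and the grip force at its end, in the units of the state.
- manip.sense(): the state, without advancing time (a new reading comes with each control period).
- manip.snapshot(name): name is "scene" or "top" or "wrist"; returns (picture, depth): 420x560x3 uint8, red, green, blue; 420x560 float32, m along the optical axis (not along the pixel's ray), 0 where there is no reading.
- manip.camera_model(name): a dict with "fx", "fy", "cx", "cy" (pixels), "origin" and "attitude" of the camera in the world. Camera axes: x right, y up, looking along -z (the intrinsics and any distortion apply to the point x, -y, -z); pixel columns grow to the right and rows downward; lengths in m; the calibration is good to about 2 mm. A picture is of the moment at which its call begins: read the wrist's pose just before it. camera_model takes no time and is no camera call; for the wrist camera it gives the pose at the moment of the call.
- manip.sign_off(): hands the job in; it is judged then, once.
The state is a dict: "t": time; "q": joint angles; "qd": joint speeds; "tau": joint torques, N m; "tcp_pos": TCP position; "tool_rot": TCP orientation; "force": force on the tool from outside, world axes, zero at the start; "ft_torque": the same for the moment, N m; "finger_gap": opening from 0.0 (shut) to 1.0 (fully open); "gripper_force": force on a finger pad.
Only numpy, scipy, OpenCV 4.12 (cv2) and the standard library are available. Lean on these libraries where they do the work, as an engineer would, in place of code of your own. Each camera call takes 0.05 s, during which the arm holds its last target. There are 200 camera calls.

### The job

Pull the drawer of the grey clamp fixture fully open by its bar handle, then take the orange grip of the spring clamp inside and pull it toward the front of the drawer until the white pointer is level with the red flag, and keep it there so that I can lay the resistor in: finish while still holding the grip, since the spring shuts the clamp if you let go. Do not touch the red flag, and leave the green reference resistor, the yellow power resistor, the green coil and the tape roll where they stand.

Things in the scene. Friction and masses are not known exactly. Their poses are not given: they have to be found in the camera images.
- fixture: grey low steel housing, 180 (x) x 136 (y) x 74 mm high, open at the front, fixed to the table; binding posts on its top at the rear reach 92 mm. Origin under its centre, on the table; z up; its own -x points out of its front, the way both drawer and clamp are pulled
- drawer_slide (a joint): how far the drawer is pulled out, m: 0 shut, 0.13 fully open at its stop; opens along the fixture's -x. Light friction (about 2.5 N), no spring: stays where it is left
- drawer_handle (a point): middle of the drawer's round steel bar handle, 10 mm thick, 86 mm long along the fixture's y, 42 mm in front of the white front panel (136 wide, top 56 mm above the table), 46 mm above the table; fingers can go down on both sides of the bar, in front and behind. Moves with the drawer
- jaw_handle (a point): grasp point of the orange upright grip of the spring clamp in the drawer, 58 mm above the table; the grip is 10 mm thick (fixture's x) and 26 mm wide (y), its top 67 mm above the table, its lower end at 31 mm on a grey block. Under the housing roof while the drawer is shut; with the drawer open it stands 47 mm (its centre) in front of the housing and 82 mm behind the drawer's front panel. Behind it lies a fixed black anvil 31 mm high. Axes as the fixture's
- jaw_slide (a joint): how far the clamp is pulled open in the drawer, m: 0 shut on its anvil (spring holds it), grows to 0.045 along the fixture's -x. Spring return, about 4.5 N at 0 and 9 N at 0.03; shuts when let go
- jaw: the spring clamp jaw: grey block, orange grip and white pointer arm, sliding in the drawer. Origin coincides with the fixture's when drawer and jaw are shut; same axes
- jaw_pointer (a point): tip of the clamp's white pointer, 53 mm to the right (fixture's -y) and 10 mm to the front (-x) of the grip's centre, 36 mm above the table; moves with the clamp. Axes as the fixture's
- flag_mark (a point): the mark: centre of the red flag's inner edge, at the height of the pointer tip; the flag is 9 mm wide along the fixture's x, 11 mm deep, its top 53 mm above the table, sits on the rail of the drawer's right-hand rim and moves with the drawer. Axes as the fixture's; the pointer is level with it when both have the same x in the fixture's frame
- flag_slide (a joint): set position of the red flag along its rail, m, on the same scale as jaw_slide (the pointer is level when jaw_slide equals flag_slide); differs each time, to be left as set
- flag: the red set-point flag; origin coincides with the fixture's when drawer and flag are at 0; same axes
- std_resistor: green reference resistor can with black top, 48 mm in diameter, 69 mm high, standing on the table; origin under its centre. Leave alone
- shunt: yellow finned power resistor, 56x28x12 mm, lying on the table; origin under its centre. Leave alone
- coil_green: green wound bobbin with black flanges, 58x38x29 mm; origin under it. Leave alone
- tape: black tape roll lying flat, 63 mm in diameter, 18 mm high; origin under its centre. Leave alone

How it is judged:
By the outcome, as a careful person would: the job done as asked, in the order asked, and still so for the second after the job is handed in, while the arm keeps its last pose, push and grip.
It also fails if it takes over 45 s, if anything falls off the work surface, if the arm or the gripper's body presses on something with over 40 N, if the wrist force passes 120 N, or if a joint passes its speed limit or range.

## Working session

There is one attempt and no reset: what is moved stays moved. The work goes in short steps, Python scripts to look and compute and a shell command to move; the robot and the scene stay as the last step left them, time stands still between calls to the robot, and variables do not carry over. Pictures are saved under pics/ and viewed, at most 10 in all, crops included, and the job is handed in when it is done.

```bash
mkdir -p pics; cat > h.py <<'E'
import numpy as np,cv2
from station import manip
from scipy.spatial.transform import Rotation as R
def cam(n):
    m=manip.camera_model(n);A=np.array(m['attitude'],float)
    A=R.from_quat(A).as_matrix() if A.size==4 else A.reshape(3,3)
    return m,A,np.array(m['origin'])
def ray(c,u,v):
    m,A,o=c
    return A@np.array([(u-m['cx'])/m['fx'],-(v-m['cy'])/m['fy'],-1.])
def onz(c,u,v,z):
    d=ray(c,u,v);return c[2]+d*(z-c[2][2])/d[2]
def dep(c,u,v,D): return c[2]+ray(c,u,v)*D
def shot(n,f):
    c=cam(n);p,d=manip.snapshot(n);cv2.imwrite('pics/'+f+'.png',p[:,:,::-1]);np.savez('pics/'+f+'.npz',p=p,d=d,A=c[1],o=c[2]);return c,p,d
E
python3 - <<'E'
from h import *
print(manip.camera_model('top'),manip.sense())
a=[shot(n,n+'0')[1] for n in('top','scene')]
E
```

```text
{'fx': 396.0497667610793, 'fy': 396.0497667610793, 'cx': 272.74149914723097, 'cy': 209.24834504928714, 'origin': array([0.46520328, 0.05528986, 1.00432741]), 'attitude': array([-0.0545913 ,  0.02836341,  0.7124429 , -0.6990282 ])} {'t': 0.0, 'q': array([-1.47749899e+00,  5.28490691e-01,  1.43391619e+00,  1.97334245e-05,
        1.18140340e+00, -1.78478167e-01]), 'qd': array([ 4.24574421e-04,  1.89922794e-06,  5.72491847e-04,  1.02388774e-03,
       -2.10214129e-03,  1.29230621e-03]), 'tau': array([-8.56358638e-04, -4.42354596e+01, -1.78024238e+01, -3.47228852e-04,
        8.24496557e-03, -1.37484912e-05]), 'tcp_pos': array([ 0.16776827, -0.60147394,  0.30291396]), 'tool_rot': array([ 9.90781358e-01,  1.35466128e-01,  5.63262127e-05, -1.10741969e-03]), 'force': array([-0.88968423, -0.8650486 ,  0.72631326]), 'ft_torque': array([-0.02796827,  0.04014168, -0.00624632]), 'gripper_force': 0.0, 'finger_gap': 0.9976216692298157}
```

View pics/top0.png

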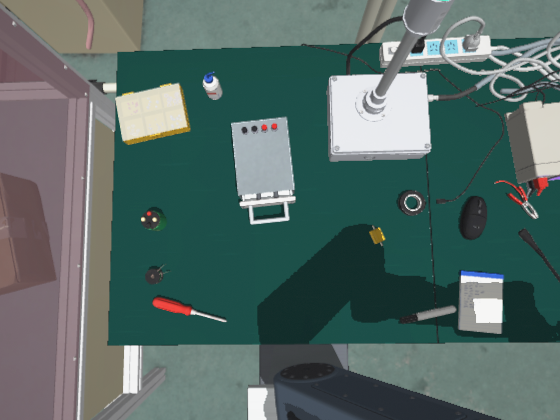

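View pics/scene0.png

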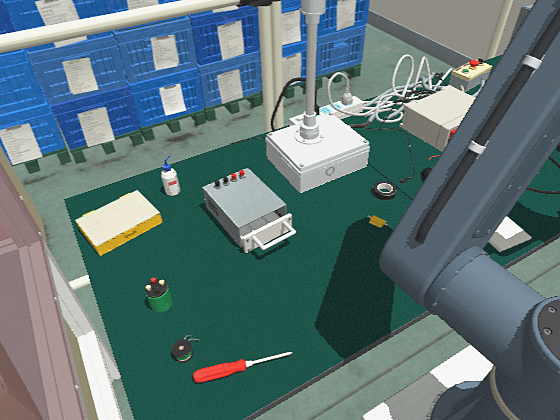

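Top view: the fixture roof spans about (233–293, 120–197), with the white front panel at (267,200) and the bar from about (251,222) to (288,219). The handle points down in the image, toward the robot, and the surroundings are clear.

```bash
python3 - <<'E'
from h import *
f=np.load('pics/top0.npz');p,d=f['p'].astype(int),f['d'];c=cam('top')
v,u=np.mgrid[:420,:560]
P=np.array([c[2]+d[i,j]*ray(c,j,i) for i in range(420) for j in range(560)]).reshape(420,560,3)
roi=(u>215)&(u<315)&(v>100)&(v<240)
roof=roi&(abs(P[...,2]-.074)<.008)&(v<205)
r=cv2.minAreaRect(P[roof][:,:2].astype(np.float32));print('roof',r,roof.sum(),np.median(P[roof][:,2]))
print(cv2.boxPoints(r))
w=roi&(p.min(2)>150)&(v>208)
for a in range(205,230): 
  k=np.where(w[a]&(u[a]>215))[0]
  print(a,(k.min(),k.max(),len(k)) if len(k) else None, end=' ')
bar=w&(v>=216)
print('\nbar px',u[bar].mean(),v[bar].mean(),bar.sum(),'depth z',np.median(P[bar][:,2]))
n,l,s,cc=cv2.connectedComponentsWithStats(w.astype(np.uint8));print(s,cc)
# fixed-plane points of handle
X=np.array([onz(c,j,i,.05) for i,j in np.argwhere(bar)])
r=cv2.minAreaRect(X[:,:2].astype(np.float32));print(r,cv2.boxPoints(r))
E
```

```text
roof ((0.7061334848403931, 0.11325711011886597), (0.1804816573858261, 0.1360861361026764), 4.915117263793945) 3994 0.07423909658969852
[[0.6103946  0.17331816]
 [0.62205446 0.03773244]
 [0.8018724  0.05319606]
 [0.7902125  0.18878178]]
205 None 206 None 207 None 208 None 209 (np.int64(249), np.int64(287), 7) 210 (np.int64(249), np.int64(287), 7) 211 (np.int64(249), np.int64(287), 7) 212 (np.int64(249), np.int64(287), 7) 213 (np.int64(249), np.int64(287), 7) 214 (np.int64(249), np.int64(287), 7) 215 (np.int64(249), np.int64(288), 8) 216 (np.int64(249), np.int64(288), 8) 217 (np.int64(250), np.int64(288), 7) 218 (np.int64(250), np.int64(288), 17) 219 (np.int64(250), np.int64(288), 26) 220 (np.int64(250), np.int64(287), 35) 221 (np.int64(250), np.int64(280), 31) 222 (np.int64(250), np.int64(270), 21) 223 (np.int64(250), np.int64(261), 12) 224 None 225 None 226 None 227 None 228 None 229 None 
bar px 267.79617834394907 219.97452229299364 157 depth z 0.05102781386814337
[[     0      0    560    420 234993]
 [   249    209     40     15    207]] [[279.51038542 209.49245722]
 [267.71014493 218.06280193]]
((0.5533560514450073, 0.10064680874347687), (0.0946497693657875, 0.017046744003891945), 88.82000732421875) [[0.5438599  0.05350748]
 [0.560903   0.05315644]
 [0.5628522  0.14778614]
 [0.5458091  0.14813718]]
```

```bash
python3 -c "
import cv2;a=cv2.imread('pics/top0.png')[105:235,210:320];cv2.imwrite('pics/c.png',cv2.resize(a,None,fx=4.5,fy=4.5,interpolation=0))"
```

```text
(no output)
```

View pics/c.png

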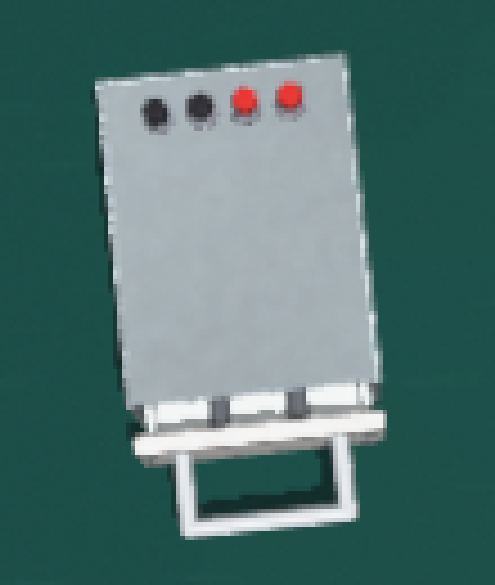

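Fixture centre is (0.706, 0.113), yaw 4.9°. The roof measures 180×136 mm at z 0.074, which matches the sizes given. The bar is at (0.553, 0.101), z 0.05, so the drawer is already about 22 mm open. Moving above the bar.

```bash
python3 -m crank '[{"dp":[0.0533,-0.0546,0.0095],"delta_rot":[0,0,0],"fingers":-0.25},{"dp":[0.0533,-0.0546,0.0095],"delta_rot":[0,0,0],"fingers":-0.25},{"dp":[0.0533,-0.0546,0.0095],"delta_rot":[0,0,0],"fingers":-0.25},{"dp":[0.0533,-0.0546,0.0095],"delta_rot":[0,0,0],"fingers":-0.25},{"dp":[0.0533,-0.0546,0.0095],"delta_rot":[0,0,0],"fingers":-0.25},{"dp":[0.0533,-0.0546,0.0095],"delta_rot":[0,0,0],"fingers":-0.25},{"dp":[0.0533,-0.0546,0.0095],"delta_rot":[0,0,0],"fingers":-0.25},{"dp":[0.0533,-0.0546,0.0095],"delta_rot":[0,0,0],"fingers":-0.25},{"dp":[0.0533,-0.0546,0.0095],"delta_rot":[0,0,0],"fingers":-0.25},{"dp":[0.0533,-0.0546,0.0095],"delta_rot":[0,0,0],"fingers":-0.25}]' 40
python3 -m crank '[{"dp":[0.0533,-0.0546,0.0095],"delta_rot":[0,0,0],"fingers":-0.25},{"dp":[0.0533,-0.0546,0.0095],"delta_rot":[0,0,0],"fingers":-0.25},{"dp":[0.0533,-0.0546,0.0095],"delta_rot":[0,0,0],"fingers":-0.25},{"dp":[0.0533,-0.0546,0.0095],"delta_rot":[0,0,0],"fingers":-0.25},{"dp":[0.0533,-0.0546,0.0095],"delta_rot":[0,0,0],"fingers":-0.25},{"dp":[0.0533,-0.0546,0.0095],"delta_rot":[0,0,0],"fingers":-0.25},{"dp":[0.0533,-0.0546,0.0095],"delta_rot":[0,0,0],"fingers":-0.25},{"dp":[0.0533,-0.0546,0.0095],"delta_rot":[0,0,0],"fingers":-0.25},{"dp":[0.0533,-0.0546,0.0095],"delta_rot":[0,0,0],"fingers":-0.25},{"dp":[0.0533,-0.0546,0.0095],"delta_rot":[0,0,0],"fingers":-0.25},{"dp":[0.0533,-0.0546,0.0095],"delta_rot":[0,0,0],"fingers":-0.25}]'
python3 -m crank '[{"dp":[0,0,0],"delta_rot":[0,0,-0.0184],"fingers":-0.25},{"dp":[0,0,0],"delta_rot":[0,0,-0.0184],"fingers":-0.25},{"dp":[0,0,0],"delta_rot":[0,0,-0.0184],"fingers":-0.25},{"dp":[0,0,0],"delta_rot":[0,0,-0.0184],"fingers":-0.25},{"dp":[0,0,0],"delta_rot":[0,0,-0.0184],"fingers":-0.25},{"dp":[0,0,0],"delta_rot":[0,0,-0.0184],"fingers":-0.25},{"dp":[0,0,0],"delta_rot":[0,0,-0.0184],"fingers":-0.25},{"dp":[0,0,0],"delta_rot":[0,0,-0.0184],"fingers":-0.25},{"dp":[0,0,0],"delta_rot":[0,0,-0.0184],"fingers":-0.25},{"dp":[0,0,0],"delta_rot":[0,0,-0.0184],"fingers":-0.25},{"dp":[0,0,0],"delta_rot":[0,0,-0.0184],"fingers":-0.25},{"dp":[0,0,0],"delta_rot":[0,0,-0.0184],"fingers":-0.25}]'
python3 -c "
from h import *
shot('wrist','w1');r=R.from_quat(manip.sense()['tool_rot']).as_matrix();print(r, manip.sense()['q'])"
```

```text
t: 0.93
tcp_pos: [0.3516, -0.2657, 0.2561]
tool_rot: [0.991, 0.135, -0.0, -0.0]
force: [1.2, -0.5, 0.5]
finger_gap: 0.379
gripper_force: 0.0
t: 1.85
tcp_pos: [0.5534, 0.1025, 0.2036]
tool_rot: [0.991, 0.136, -0.0, -0.0]
force: [0.5, -0.5, 0.0]
finger_gap: 0.374
gripper_force: 0.0
t: 2.85
tcp_pos: [0.5527, 0.1005, 0.2038]
tool_rot: [0.673, 0.74, -0.0, -0.0]
force: [-0.0, -0.7, 0.7]
finger_gap: 0.375
gripper_force: 0.0
[[-9.74649078e-02  9.95238573e-01 -8.80073900e-04]
 [ 9.95238958e-01  9.74649454e-02 -1.54380077e-07]
 [ 8.56227096e-05 -8.75898878e-04 -9.99999613e-01]] [-1.90488180e-02  5.80467197e-01  1.68326404e+00 -2.19728642e-05
  8.78741325e-01 -1.16654708e-01]
```

View pics/w1.png

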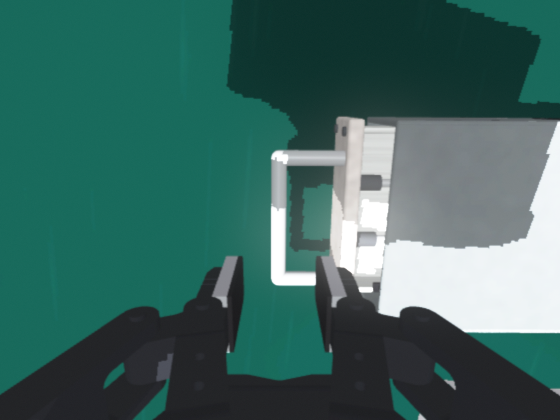

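Wrist view: bar along column 279, rows 155–280, midway between the two fingers (about columns 235 and 322). Checking its position from this camera.

```bash
python3 - <<'E'
from h import *
c=cam('wrist');d=np.load('pics/w1.npz')['d']
for u,v in((279,160),(279,218),(279,278)): print(onz(c,u,v,.051),dep(c,u,v,d[v,u]))
print(onz(c,333,118,.056),onz(c,397,120,.074),onz(c,381,330,.074))
E
```

```text
[0.54921517 0.13970897 0.051     ] [0.54923472 0.13950748 0.04959023]
[0.55298538 0.10142404 0.051     ] [0.55307926 0.10046435 0.04795783]
[0.55729283 0.05768357 0.051     ] [0.557382   0.05677436 0.04922623]
[0.5788222  0.16858646 0.056     ] [0.61123938 0.17121309 0.074     ] [0.62643977 0.03853507 0.074     ]
```

```bash
python3 -m crank '[{"dp":[0,0,0.0416],"delta_rot":[0,0,0],"fingers":-0.25},{"dp":[0,0,0.0416],"delta_rot":[0,0,0],"fingers":-0.25},{"dp":[0,0,0.0416],"delta_rot":[0,0,0],"fingers":-0.25},{"dp":[0,0,0.0416],"delta_rot":[0,0,0],"fingers":-0.25},{"dp":[0,0,0.0416],"delta_rot":[0,0,0],"fingers":-0.25},{"dp":[0,0,0],"delta_rot":[0,0,0],"fingers":-0.25}]' 40
python3 -m crank '[{"dp":[0,0,0],"delta_rot":[0,0,0],"fingers":-1},{"dp":[0,0,0],"delta_rot":[0,0,0],"fingers":-1},{"dp":[0,0,0],"delta_rot":[0,0,0],"fingers":-1},{"dp":[0,0,0],"delta_rot":[0,0,0],"fingers":-1},{"dp":[0,0,0],"delta_rot":[0,0,0],"fingers":-1},{"dp":[0,0,0],"delta_rot":[0,0,0],"fingers":-1}]' 40
```

```text
t: 3.4
tcp_pos: [0.5507, 0.1004, 0.0965]
tool_rot: [0.676, 0.737, -0.003, -0.003]
force: [0.3, 0.4, -0.2]
finger_gap: 0.374
gripper_force: 0.0
t: 3.9
tcp_pos: [0.5531, 0.1005, 0.1007]
tool_rot: [0.675, 0.738, 0.0, 0.0]
force: [-0.6, 0.6, -4.1]
finger_gap: 0.098
gripper_force: 39.1
```

```bash
python3 -m crank '[{"dp":[0,-0.015,0],"delta_rot":[0,0,0],"fingers":-1},{"dp":[0,-0.028,0],"delta_rot":[0,0,0],"fingers":-1},{"dp":[0,-0.028,0],"delta_rot":[0,0,0],"fingers":-1},{"dp":[0,-0.028,0],"delta_rot":[0,0,0],"fingers":-1},{"dp":[0,-0.028,0],"delta_rot":[0,0,0],"fingers":-1},{"dp":[0,-0.028,0],"delta_rot":[0,0,0],"fingers":-1},{"dp":[0,-0.028,0],"delta_rot":[0,0,0],"fingers":-1},{"dp":[0,-0.015,0],"delta_rot":[0,0,0],"fingers":-1},{"dp":[0,0,0],"delta_rot":[0,0,0],"fingers":-1}]' 40
```

```text
t: 4.65
tcp_pos: [0.4523, 0.0917, 0.1006]
tool_rot: [0.675, 0.738, -0.001, -0.001]
force: [-2.6, -0.8, 0.3]
finger_gap: 0.098
gripper_force: 40.2
```

```bash
python3 -m crank '[{"dp":[0,-0.006,0],"delta_rot":[0,0,0],"fingers":-1},{"dp":[0,-0.004,0],"delta_rot":[0,0,0],"fingers":-1},{"dp":[0,0,0],"delta_rot":[0,0,0],"fingers":-1}]' 
python3 -m crank '[{"dp":[0,-0.006,0],"delta_rot":[0,0,0],"fingers":-1},{"dp":[0,0,0],"delta_rot":[0,0,0],"fingers":-1},{"dp":[0,0,0],"delta_rot":[0,0,0],"fingers":-1}]'
```

```text
t: 4.9
tcp_pos: [0.4506, 0.0914, 0.1006]
tool_rot: [0.675, 0.738, 0.001, 0.001]
force: [1.6, 2.8, 0.7]
finger_gap: 0.099
gripper_force: 40.2
t: 5.15
tcp_pos: [0.4472, 0.0911, 0.1006]
tool_rot: [0.675, 0.738, 0.001, 0.001]
force: [1.8, 2.8, 5.1]
finger_gap: 0.099
gripper_force: 40.5
```

```bash
python3 -m crank '[{"dp":[0,-0.004,0],"delta_rot":[0,0,0],"fingers":-1},{"dp":[0,0,0],"delta_rot":[0,0,0],"fingers":-1},{"dp":[0,0,0],"delta_rot":[0,0,0],"fingers":-1}]' 
python3 -m crank '[{"dp":[0,-0.004,0],"delta_rot":[0,0,0],"fingers":-1},{"dp":[0,0,0],"delta_rot":[0,0,0],"fingers":-1},{"dp":[0,0,0],"delta_rot":[0,0,0],"fingers":-1}]'
python3 -m crank '[{"dp":[0,-0.004,0],"delta_rot":[0,0,0],"fingers":-1},{"dp":[0,0,0],"delta_rot":[0,0,0],"fingers":-1},{"dp":[0,0,0],"delta_rot":[0,0,0],"fingers":-1}]'
```

```text
t: 5.4
tcp_pos: [0.4447, 0.0909, 0.1006]
tool_rot: [0.675, 0.738, 0.0, 0.0]
force: [1.0, 3.9, 6.0]
finger_gap: 0.098
gripper_force: 40.7
t: 5.65
tcp_pos: [0.4426, 0.0907, 0.1006]
tool_rot: [0.675, 0.738, 0.0, 0.0]
force: [1.9, 3.1, 6.6]
finger_gap: 0.1
gripper_force: 40.7
t: 5.9
tcp_pos: [0.4406, 0.0905, 0.1006]
tool_rot: [0.675, 0.738, 0.0, 0.0]
force: [2.0, 3.5, 6.2]
finger_gap: 0.099
gripper_force: 40.7
```

```bash
python3 -m crank '[{"dp":[0,-0.004,0],"delta_rot":[0,0,0],"fingers":-1},{"dp":[0,0,0],"delta_rot":[0,0,0],"fingers":-1},{"dp":[0,0,0],"delta_rot":[0,0,0],"fingers":-1}]' 
python3 -m crank '[{"dp":[0,-0.004,0],"delta_rot":[0,0,0],"fingers":-1},{"dp":[0,0,0],"delta_rot":[0,0,0],"fingers":-1},{"dp":[0,0,0],"delta_rot":[0,0,0],"fingers":-1}]'
python3 -c "
from h import *
c,p,d=shot('wrist','w2');print(onz(cam('wrist'),0,0,0))"
```

```text
t: 6.15
tcp_pos: [0.4386, 0.0904, 0.1006]
tool_rot: [0.675, 0.738, 0.0, 0.0]
force: [1.2, 2.7, 6.3]
finger_gap: 0.097
gripper_force: 40.7
t: 6.4
tcp_pos: [0.4366, 0.0902, 0.1006]
tool_rot: [0.675, 0.738, 0.0, 0.0]
force: [1.7, 3.2, 6.8]
finger_gap: 0.102
gripper_force: 40.7
[0.30783659 0.19458796 0.        ]
```

View pics/w2.png

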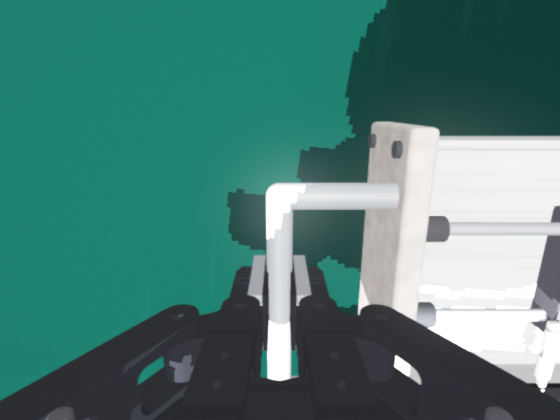

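The wrist view shows the bar still held between the fingers (column 279) and the drawer interior showing at right. There is no stop yet, so I'll keep pulling.

```bash
for i in 1; do python3 -m crank '[{"dp":[0,-0.006,0],"delta_rot":[0,0,0],"fingers":-1},{"dp":[0,0,0],"delta_rot":[0,0,0],"fingers":-1},{"dp":[0,0,0],"delta_rot":[0,0,0],"fingers":-1}]' ; done
python3 -m crank '[{"dp":[0,-0.006,0],"delta_rot":[0,0,0],"fingers":-1},{"dp":[0,0,0],"delta_rot":[0,0,0],"fingers":-1},{"dp":[0,0,0],"delta_rot":[0,0,0],"fingers":-1}]'
python3 -m crank '[{"dp":[0,-0.006,0],"delta_rot":[0,0,0],"fingers":-1},{"dp":[0,0,0],"delta_rot":[0,0,0],"fingers":-1},{"dp":[0,0,0],"delta_rot":[0,0,0],"fingers":-1}]'
```

```text
t: 6.7
tcp_pos: [0.4355, 0.0901, 0.1006]
tool_rot: [0.675, 0.737, 0.002, 0.002]
force: [4.0, 6.4, 4.0]
finger_gap: 0.1
gripper_force: 40.5
t: 6.95
tcp_pos: [0.4351, 0.09, 0.1006]
tool_rot: [0.676, 0.737, 0.004, 0.004]
force: [7.9, 9.3, 0.5]
finger_gap: 0.102
gripper_force: 40.2
t: 7.2
tcp_pos: [0.4348, 0.0899, 0.1006]
tool_rot: [0.676, 0.737, 0.006, 0.006]
force: [13.1, 11.8, -3.2]
finger_gap: 0.103
gripper_force: 40.0
```

Stop reached. Unload, release, rise, move over the clamp and look.

```bash
python3 -m crank '[{"dp":[0,0.014,0],"delta_rot":[0,0,0],"fingers":-1},{"dp":[0,0,0],"delta_rot":[0,0,0],"fingers":-0.25},{"dp":[0,0,0],"delta_rot":[0,0,0],"fingers":-0.25},{"dp":[0,0,0],"delta_rot":[0,0,0],"fingers":-0.25},{"dp":[0,0,0],"delta_rot":[0,0,0],"fingers":-0.25}]' 
python3 -m crank '[{"dp":[0,0,-0.04],"delta_rot":[0,0,0],"fingers":-0.25},{"dp":[0,0,-0.07],"delta_rot":[0,0,0],"fingers":-0.25},{"dp":[0,0,-0.07],"delta_rot":[0,0,0],"fingers":-0.25},{"dp":[0,0,-0.06],"delta_rot":[0,0,0],"fingers":-0.25},{"dp":[0,0.07,0],"delta_rot":[0,0,0],"fingers":-0.25},{"dp":[0,0.07,0],"delta_rot":[0,0,0],"fingers":-0.25},{"dp":[0,0.07,0],"delta_rot":[0,0,0],"fingers":-0.25},{"dp":[0,0.036,0],"delta_rot":[0,0,0],"fingers":-0.25},{"dp":[0,0,0],"delta_rot":[0,0,0],"fingers":-0.25},{"dp":[0,0,0],"delta_rot":[0,0,0],"fingers":-0.25}]'
python3 -c "
from h import *
shot('wrist','w3');shot('top','t3');np.set_printoptions(precision=4);print(R.from_quat(manip.sense()['tool_rot']).as_matrix())"
```

```text
t: 7.62
tcp_pos: [0.4332, 0.0898, 0.0999]
tool_rot: [0.675, 0.738, -0.001, -0.001]
force: [0.3, 0.7, -0.3]
finger_gap: 0.377
gripper_force: 0.0
t: 8.45
tcp_pos: [0.5564, 0.1006, 0.2194]
tool_rot: [0.675, 0.738, -0.001, -0.001]
force: [-0.1, 0.6, 0.1]
finger_gap: 0.376
gripper_force: 0.0
[[-8.8207e-02  9.9609e-01 -4.5653e-03]
 [ 9.9610e-01  8.8208e-02 -3.2895e-05]
 [ 3.6993e-04 -4.5504e-03 -9.9999e-01]]
```

View pics/w3.png

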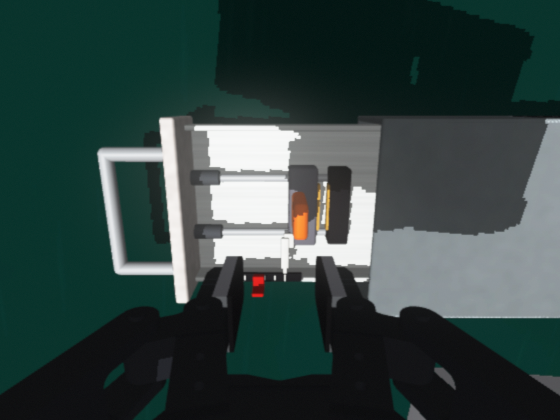

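Wrist view: orange grip at about (300,215), pointer arm down to (285,268), red flag at (258,287), black anvil at (340,205), housing edge at column 375.

```bash
cat > m.py <<'E'
from h import *
import sys
def run(f):
    z=np.load('pics/'+f+'.npz');p,d=z['p'],z['d'];c=(manip.camera_model('wrist'),z['A'],z['o'])
    h=cv2.cvtColor(p,cv2.COLOR_RGB2HSV).astype(int);v,u=np.mgrid[:420,:560]
    for n,m in (('orange',(h[...,0]>4)&(h[...,0]<16)&(h[...,1]>180)&(h[...,2]>120)&(u<314)),('red',((h[...,0]<4)|(h[...,0]>174))&(h[...,1]>180)&(h[...,2]>90))):
        m=m&(v>150)&(v<330)&(u>180)
        k,l,s,cc=cv2.connectedComponentsWithStats(m.astype(np.uint8))
        for i in range(1,k):
            if s[i,4]<15: continue
            X=np.array([dep(c,b,a,d[a,b]) for a,b in np.argwhere(l==i)])
            t=X[:,2]>X[:,2].max()-.006
            rt=cv2.minAreaRect(X[t][:,:2].astype(np.float32))
            print(n,s[i],'zmax',X[:,2].max().round(4),'top mean',X[t].mean(0).round(4),'rect',np.round(rt[0]+rt[1]+(rt[2],),4))
    return c,p,d,h
if __name__=='__main__':
    c,p,d,h=run(sys.argv[1])
    for a in range(232,282,4):
        print(a,[(b,*(dep(c,b,a,d[a,b])*1000).round(0).astype(int)) for b in range(276,296,3)])
E
python3 m.py w3
python3 - <<'E'
from h import *
c=cam('wrist');d=np.load('pics/w3.npz')['d']
print('bar',[onz(c,u,v,.051).round(4) for u,v in((104,158),(118,264))],'roof',[onz(c,u,v,.074).round(4) for u,v in((383,121),(373,315))])
E
```

```text
orange [294 212  13  27 306] zmax 0.2884 top mean [0.5506 0.1716 0.2884] rect [0.5506 0.1716 0.     0.     0.    ]
red [252 276  12  11 116] zmax 0.0413 top mean [0.545  0.04   0.0395] rect [0.5449 0.0397 0.0087 0.0095 4.6362]
red [252 293  12   4  45] zmax 0.0533 top mean [0.5456 0.0348 0.0514] rect [5.4570e-01 3.4500e-02 7.7000e-03 3.1000e-03 7.7004e+00]
232 [(276, np.int64(556), np.int64(76), np.int64(25)), (279, np.int64(559), np.int64(76), np.int64(23)), (282, np.int64(551), np.int64(172), np.int64(288)), (285, np.int64(563), np.int64(77), np.int64(24)), (288, np.int64(565), np.int64(79), np.int64(30)), (291, np.int64(568), np.int64(79), np.int64(30)), (294, np.int64(567), np.int64(92), np.int64(65))]
236 [(276, np.int64(557), np.int64(69), np.int64(13)), (279, np.int64(559), np.int64(69), np.int64(13)), (282, np.int64(562), np.int64(69), np.int64(12)), (285, np.int64(563), np.int64(76), np.int64(32)), (288, np.int64(566), np.int64(77), np.int64(32)), (291, np.int64(568), np.int64(77), np.int64(31)), (294, np.int64(568), np.int64(89), np.int64(65))]
240 [(276, np.int64(557), np.
[... 3318 characters left out ...]
), (285, np.int64(566), np.int64(44), np.int64(35)), (288, np.int64(569), np.int64(43), np.int64(33)), (291, np.int64(571), np.int64(43), np.int64(33)), (294, np.int64(573), np.int64(44), np.int64(35))]
280 [(276, np.int64(559), np.int64(39), np.int64(33)), (279, np.int64(562), np.int64(40), np.int64(35)), (282, np.int64(564), np.int64(40), np.int64(36)), (285, np.int64(567), np.int64(40), np.int64(34)), (288, np.int64(569), np.int64(40), np.int64(34)), (291, np.int64(571), np.int64(40), np.int64(34)), (294, np.int64(574), np.int64(40), np.int64(33))]
bar [array([0.433 , 0.1286, 0.051 ]), array([0.4393, 0.0506, 0.051 ])] roof [array([0.6101, 0.1696, 0.074 ]), array([0.6257, 0.0394, 0.074 ])]
```

```bash
python3 -c "
import cv2;a=cv2.imread('pics/w3.png')[180:310,230:350];cv2.imwrite('pics/c3.png',cv2.resize(a,None,fx=4.5,fy=4.5,interpolation=0))"
```

```text
(no output)
```

View pics/c3.png

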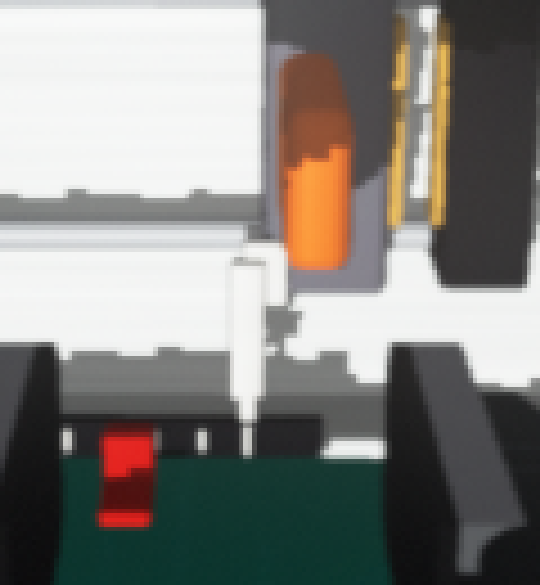

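```bash
python3 - <<'E'
from h import *
z=np.load('pics/w3.npz');p,d=z['p'],z['d'];c=(manip.camera_model('wrist'),z['A'],z['o'])
Y=np.radians(5.5);Rz=np.array([[np.cos(Y),-np.sin(Y)],[np.sin(Y),np.cos(Y)]])
P=onz(c,284.9,279.5,.036);F=onz(c,258.6,277.5,.036)
print(P,F,'dx fixture',Rz.T@(P-F)[:2])
print('grip pred',P[:2]+Rz@[.010,.053], 'roof edge->grip')
h=cv2.cvtColor(p,cv2.COLOR_RGB2HSV).astype(int)
m=(h[...,0]>3)&(h[...,0]<18)&(h[...,1]>150);m[:185]=0;m[245:]=0;m[:,:290]=0;m[:,312:]=0
X=np.array([dep(c,b,a,d[a,b]) for a,b in np.argwhere(m)]);X=X[(X[:,2]>.061)&(X[:,2]<.072)]
r=cv2.minAreaRect(X[:,:2].astype(np.float32));print(len(X),X.mean(0),r)
A=manip.sense();T=R.from_quat(A['tool_rot']).as_matrix();print(A['tcp_pos'])
for g in(P[:2]+Rz@[.010,.053],r[0]):
  print('tool shift',T.T@(np.r_[g,.112]-A['tcp_pos'])/.5)
E
```

```text
[0.56641572 0.04120246 0.036     ] [0.5454443  0.04107868 0.036     ] dx fixture [ 0.02088674 -0.00188681]
grip pred [0.57128986 0.09491692] roof edge->grip
451 [0.57081192 0.09952238 0.06569915] ((0.5707516074180603, 0.0996382012963295), (0.009523820132017136, 0.024730606004595757), 5.249162673950195)
[0.55462721 0.10075701 0.21925824]
tool shift [-0.01465353  0.03314091  0.21436249]
tool shift [-0.00515282  0.03290152  0.21436709]
```

The fix is consistent: grip top at (0.571, 0.098), z 0.066, size 9.5×25 mm, 47 mm ahead of the housing. The pointer is 21 mm behind the flag. Descending to grasp.

```bash
python3 -m crank '[{"dp":[-0.008,0.033,0],"delta_rot":[0,0,0],"fingers":-0.25},{"dp":[0,0,0.04],"delta_rot":[0,0,0],"fingers":-0.25},{"dp":[0,0,0.05],"delta_rot":[0,0,0],"fingers":-0.25},{"dp":[0,0,0.05],"delta_rot":[0,0,0],"fingers":-0.25},{"dp":[0,0,0.04],"delta_rot":[0,0,0],"fingers":-0.25},{"dp":[0,0,0.03],"delta_rot":[0,0,0],"fingers":-0.25},{"dp":[0,0,0],"delta_rot":[0,0,0],"fingers":-0.25},{"dp":[0,0,0],"delta_rot":[0,0,0],"fingers":-0.25}]'
python3 -m crank '[{"dp":[0,0,0],"delta_rot":[0,0,0],"fingers":-1},{"dp":[0,0,0],"delta_rot":[0,0,0],"fingers":-1},{"dp":[0,0,0],"delta_rot":[0,0,0],"fingers":-1},{"dp":[0,0,0],"delta_rot":[0,0,0],"fingers":-1},{"dp":[0,0,0],"delta_rot":[0,0,0],"fingers":-1},{"dp":[0,0,0],"delta_rot":[0,0,0],"fingers":-1}]' 60
```

```text
t: 9.22
tcp_pos: [0.5718, 0.0983, 0.1145]
tool_rot: [0.675, 0.738, -0.001, -0.001]
force: [0.2, 0.2, 0.8]
finger_gap: 0.372
gripper_force: 0.0
t: 9.72
tcp_pos: [0.5738, 0.0983, 0.1164]
tool_rot: [0.675, 0.738, 0.0, 0.0]
force: [-2.4, 0.9, 6.8]
finger_gap: 0.106
gripper_force: 61.8
```

```bash
python3 -m crank '[{"dp":[0,-0.008,0],"delta_rot":[0,0,0],"fingers":-1},{"dp":[0,-0.008,0],"delta_rot":[0,0,0],"fingers":-1},{"dp":[0,-0.008,0],"delta_rot":[0,0,0],"fingers":-1},{"dp":[0,-0.008,0],"delta_rot":[0,0,0],"fingers":-1},{"dp":[0,0,0],"delta_rot":[0,0,0],"fingers":-1},{"dp":[0,0,0],"delta_rot":[0,0,0],"fingers":-1},{"dp":[0,0,0],"delta_rot":[0,0,0],"fingers":-1}]'
python3 -c "
from h import *
shot('wrist','w4');shot('scene','s4');shot('top','t4')
a=cv2.imread('pics/w4.png');b=cv2.imread('pics/s4.png')[170:300,190:330];t=cv2.imread('pics/t4.png')[130:260,210:330]
q=lambda x,w:cv2.resize(x,(w,300),interpolation=0)
cv2.imwrite('pics/v4.png',np.vstack([q(a,400),]) if 0 else np.vstack([np.hstack([q(a,400),q(b,323)]),np.hstack([q(t,277),np.zeros((300,446,3),np.uint8)])]))"
```

```text
t: 10.3
tcp_pos: [0.5609, 0.0971, 0.1164]
tool_rot: [0.675, 0.737, 0.003, 0.003]
force: [5.5, 1.9, 2.8]
finger_gap: 0.102
gripper_force: 61.4
```

View pics/v4.png

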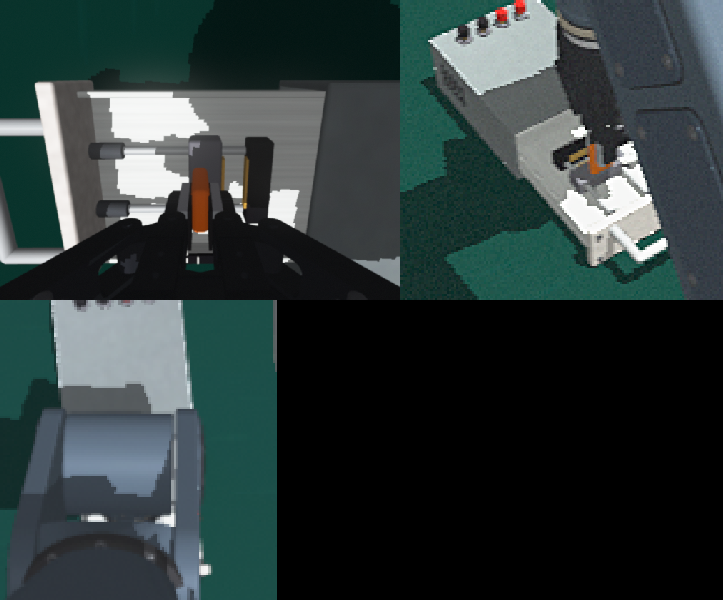

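In the wrist view the fingers hold the orange grip and the jaw has left the anvil, but the fingers hide the pointer and flag. I'll measure the jaw's travel from the gap between the jaw and anvil contacts instead.

```bash
cat > g.py <<'E'
from h import *
import sys
Y=np.radians(5.3);ex=np.array([np.cos(Y),np.sin(Y)])
def gold(f):
    z=np.load('pics/'+f+'.npz');p=z['p'];c=(manip.camera_model('wrist'),z['A'],z['o'])
    h=cv2.cvtColor(p,cv2.COLOR_RGB2HSV).astype(int)
    m=(h[...,0]>=17)&(h[...,0]<=27)&(h[...,1]>110)&(h[...,2]>60)
    k,l,s,cc=cv2.connectedComponentsWithStats(m.astype(np.uint8))
    for i in range(1,k):
        if s[i,4]<12: continue
        q=np.argwhere(l==i)
        X=np.array([onz(c,b,a,.028)[:2]@ex for a,b in q])
        D=np.array([dep(c,b,a,z['d'][a,b]) for a,b in q])
        print(f,s[i],'x',X.min().round(4),X.mean().round(4),X.max().round(4),'depth pt',np.median(D,0).round(4))
for f in sys.argv[1:]: gold(f)
E
python3 g.py w3 w4
python3 - <<'E'
from h import *
a=cv2.imread('pics/w3.png')[180:260,280:360];b=cv2.imread('pics/w4.png')[180:420,230:400]
q=lambda x:cv2.resize(x,None,fx=600/x.shape[0]*.8,fy=600/x.shape[0]*.8,interpolation=0)
cv2.imwrite('pics/v5.png',q(b))
E
```

```text
w3 [316 185   4  45 105] x 0.5921 0.5933 0.5944 depth pt [0.5864 0.0967 0.0291]
w3 [325 185   5  46 143] x 0.5992 0.6007 0.6019 depth pt [0.5937 0.1012 0.0292]
w4 [309 219   5  47 175] x 0.5831 0.584 0.5849 depth pt [0.5764 0.1072 0.0291]
w4 [339 218   9  74 424] x 0.5983 0.5998 0.6013 depth pt [0.5927 0.1033 0.0289]
```

View pics/v5.png

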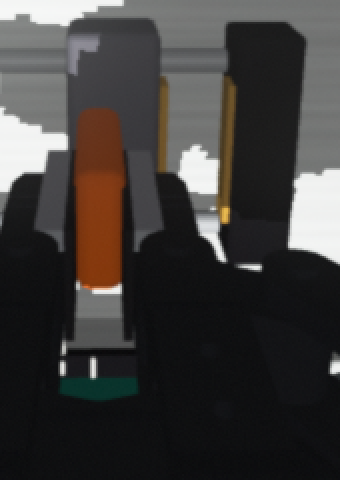

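The gap measurement gives a jaw travel of about 8.5 mm. As a check, in the crop the rail tick at col 93 lies about 1 mm from the grip centre (col 98), where it was 10 mm away before the pull. That agrees. About 12 mm remain, so I'll pull 10 mm more with a firmer grip.

```bash
python3 -m crank '[{"dp":[0,0,0],"delta_rot":[0,0,0],"fingers":-1},{"dp":[0,-0.005,0],"delta_rot":[0,0,0],"fingers":-1},{"dp":[0,-0.005,0],"delta_rot":[0,0,0],"fingers":-1},{"dp":[0,-0.005,0],"delta_rot":[0,0,0],"fingers":-1},{"dp":[0,-0.005,0],"delta_rot":[0,0,0],"fingers":-1},{"dp":[0,0,0],"delta_rot":[0,0,0],"fingers":-1},{"dp":[0,0,0],"delta_rot":[0,0,0],"fingers":-1},{"dp":[0,0,0],"delta_rot":[0,0,0],"fingers":-1},{"dp":[0,0,0],"delta_rot":[0,0,0],"fingers":-1}]' 100
cat > k.py <<'E'
from h import *
import sys
f=sys.argv[1]
if len(sys.argv)<3: print(manip.sense()['tcp_pos']);shot('wrist',f)
z=np.load('pics/'+f+'.npz');p,d=z['p'],z['d'];c=(manip.camera_model('wrist'),z['A'],z['o'])
Y=np.radians(5.3);M=np.array([[np.cos(Y),np.sin(Y)],[-np.sin(Y),np.cos(Y)]])
h=cv2.cvtColor(p,cv2.COLOR_RGB2HSV).astype(int)
m=(h[...,0]>3)&(h[...,0]<16)&(h[...,1]>150)&(h[...,2]>60)
X=np.array([dep(c,b,a,d[a,b]) for a,b in np.argwhere(m)]);X=X[(X[:,2]>.061)&(X[:,2]<.072)]
x=X[:,:2]@M[0];print(f,'orange fx',x.min().round(4),x.mean().round(4),x.max().round(4),len(X))
# ticks: bright pixels just on rail
g=p.min(2).astype(int)
for r in range(350 if f!='w3' else 270,375 if f!='w3' else 284,3):
    cs=[b for b in range(235,315) if g[r,b]>110]
    print(r,[(b,round(float(M[0]@onz(c,b,r,.035)[:2]),4)) for b in cs][:14])
E
python3 k.py w5; python3 k.py w4 x; python3 k.py w3 x; python3 g.py w3 w4 w5
```

```text
t: 11.2
tcp_pos: [0.5518, 0.0963, 0.1165]
tool_rot: [0.675, 0.737, 0.004, 0.004]
force: [6.3, 4.0, 3.5]
finger_gap: 0.092
gripper_force: 99.3
[0.55179644 0.09633041 0.11654614]
w5 orange fx 0.5547 0.5593 0.5644 1316
350 []
353 []
356 []
359 [(293, 0.5665), (294, 0.5671), (295, 0.5676)]
362 [(262, 0.5507), (263, 0.5512), (264, 0.5517), (277, 0.5584), (278, 0.5589), (279, 0.5594), (293, 0.5666), (294, 0.5671), (295, 0.5676)]
365 [(277, 0.5583), (278, 0.5589), (279, 0.5594), (293, 0.5666), (294, 0.5671), (295, 0.5676)]
368 [(293, 0.5666), (294, 0.5671), (295, 0.5676)]
371 []
374 []
w4 orange fx 0.5637 0.5683 0.5734 1398
350 []
353 [(261, 0.5592), (262, 0.5597)]
356 [(261, 0.5592), (262, 0.5597)]
359 [(275, 0.5663), (276, 0.5668), (277, 0.5673)]
362 [(260, 0.5586), (261, 0.5591), (262, 0.5596), (275, 0.5663), (276, 0.5668), (277, 0.5673)]
365 [(260, 0.5586), (261, 0.5591), (262, 0.5596), (275, 0.5663), (276, 0.5668), (277, 0.5673)]
368 [(275, 0.5663), (276, 0.5668), (277, 0.5673)]
371 []
374 []
w3 orange fx 0.5728 0.5776 0.5823 451
270 [(282, 0.5655), (283, 0.5663), (284, 0.5671), (285, 
[... 182 characters left out ...]

279 [(244, 0.5352), (245, 0.5359), (274, 0.5591), (275, 0.5599), (284, 0.5671), (285, 0.5679), (302, 0.5815), (303, 0.5823), (304, 0.5831), (305, 0.5839), (306, 0.5847), (307, 0.5855), (308, 0.5863), (309, 0.5871)]
282 []
w3 [316 185   4  45 105] x 0.5921 0.5933 0.5944 depth pt [0.5864 0.0967 0.0291]
w3 [325 185   5  46 143] x 0.5992 0.6007 0.6019 depth pt [0.5937 0.1012 0.0292]
w4 [309 219   5  47 175] x 0.5831 0.584 0.5849 depth pt [0.5764 0.1072 0.0291]
w4 [339 218   9  74 424] x 0.5983 0.5998 0.6013 depth pt [0.5927 0.1033 0.0289]
w5 [309 219   5  48 170] x 0.5742 0.5751 0.576 depth pt [0.5675 0.1059 0.0291]
w5 [355 218  12  74 516] x 0.5975 0.5996 0.6014 depth pt [0.5927 0.1025 0.0287]
```

All the measures agree: jaw travel is 17.6 mm against a target of 21.0 mm (26.45 px × 0.797 mm). About 3.4 mm remain.

```bash
python3 -m crank '[{"dp":[0,-0.004,0],"delta_rot":[0,0,0],"fingers":-1},{"dp":[0,-0.0036,0],"delta_rot":[0,0,0],"fingers":-1},{"dp":[0,0,0],"delta_rot":[0,0,0],"fingers":-1},{"dp":[0,0,0],"delta_rot":[0,0,0],"fingers":-1},{"dp":[0,0,0],"delta_rot":[0,0,0],"fingers":-1},{"dp":[0,0,0],"delta_rot":[0,0,0],"fingers":-1}]'
python3 k.py w6;python3 g.py w6
python3 - <<'E'
from h import *
shot('scene','s6')
a=cv2.imread('pics/s6.png')[215:290,245:330];b=cv2.imread('pics/w6.png')[180:420,200:400]
q=lambda x:cv2.resize(x,(int(x.shape[1]*450/x.shape[0]),450),interpolation=cv2.INTER_CUBIC)
v=np.hstack([q(b)[:,:290],q(a)]);print(v.shape);cv2.imwrite('pics/v6.png',v[:,:800])
E
```

```text
t: 11.75
tcp_pos: [0.5483, 0.096, 0.1165]
tool_rot: [0.675, 0.737, 0.004, 0.004]
force: [7.1, 2.5, 2.5]
finger_gap: 0.092
gripper_force: 99.2
[0.54829924 0.09602237 0.1165308 ]
w6 orange fx 0.5513 0.5558 0.5609 1306
350 []
353 []
356 []
359 []
362 [(269, 0.5508), (270, 0.5513), (284, 0.5585), (285, 0.559), (286, 0.5595)]
365 [(284, 0.5585), (285, 0.559), (286, 0.5595)]
368 []
371 []
374 []
w6 [309 219   5  48 170] x 0.5707 0.5716 0.5725 depth pt [0.564  0.1061 0.029 ]
w6 [362 218  13  74 548] x 0.5975 0.5995 0.6015 depth pt [0.5926 0.1024 0.0285]
(450, 800, 3)
```

View pics/v6.png

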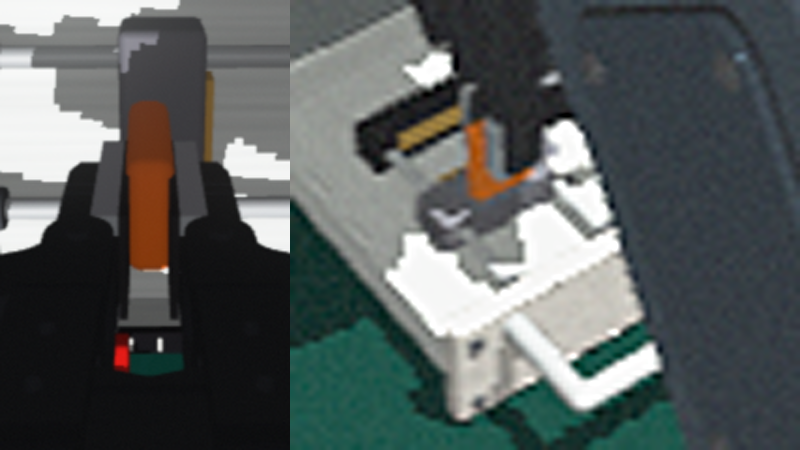

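The wrist view shows the grip held at crop col 149 and the red flag's rear edge at crop col 129, between the fingers. The flag edge should be 5.5 mm in front of the grip centre (10 − 4.5 mm). Checking that.

```bash
python3 - <<'E'
from h import *
Y=np.radians(5.3);e=np.array([np.cos(Y),np.sin(Y)])
for f,r0,r1 in(('w3',274,300),('w6',340,385)):
    z=np.load(f'pics/{f}.npz');p,d=z['p'].astype(int),z['d'];c=(manip.camera_model('wrist'),z['A'],z['o'])
    for r in range(r0,r1,3):
        k=np.where((p[r,:,0]>70)&(p[r,:,1]<.4*p[r,:,0])&(np.arange(560)<290))[0]
        if len(k):
            b=k.max();P=dep(c,b+.5,r,d[r,b-1]);print(f,r,k.min(),b,P.round(4),'fx edge',round(float(e@P[:2]),4),'at .036',round(float(e@onz(c,b+.5,r,.036)[:2]),4))
E
```

```text
w3 277 252 263 [0.5493 0.0441 0.0403] fx edge 0.551 at .036 0.5508
w3 280 252 263 [0.5495 0.0404 0.0382] fx edge 0.5509 at .036 0.5508
w3 283 253 263 [0.5497 0.0382 0.039 ] fx edge 0.5509 at .036 0.5507
w3 286 253 263 [0.5499 0.037  0.0415] fx edge 0.551 at .036 0.5507
w3 289 253 262 [0.5493 0.0357 0.0441] fx edge 0.5503 at .036 0.5498
w3 292 253 262 [0.5496 0.0356 0.0485] fx edge 0.5505 at .036 0.5498
w3 295 252 263 [0.5505 0.0348 0.0515] fx edge 0.5514 at .036 0.5505
w6 361 263 267 [0.5484 0.044  0.0367] fx edge 0.5501 at .036 0.5501
w6 364 261 267 [0.5484 0.0437 0.0385] fx edge 0.5501 at .036 0.5501
w6 367 261 268 [0.549  0.0433 0.0401] fx edge 0.5507 at .036 0.5505
w6 370 261 268 [0.5492 0.0411 0.0396] fx edge 0.5506 at .036 0.5505
w6 373 261 268 [0.5493 0.0388 0.0391] fx edge 0.5506 at .036 0.5505
w6 376 261 268 [0.5494 0.0379 0.0401] fx edge 0.5506 at .036 0.5505
```

The flag edge is 5.5 mm ahead of the grip centre, so the pointer is level with the flag. The flag has not shifted and the grip is steady. Handing in.

```bash
python3 -c "
from station import manip
print(manip.sense()['tcp_pos']);print(manip.sign_off())"
```

```text
[0.54832808 0.09601004 0.11655264]
the job is handed in; nothing more can be done
None
```

The drawer is fully open at its stop, and the clamp is held open by its grip with the pointer level with the red flag to within about 0.5 mm; the fingers hid the pointer at the end, so this comes from the grip and flag positions. The flag was not moved.

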